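Recalibrate the label printer with its reset pin

TASK

The label printer has to relearn its label length, which it only does with its front cover shut: pull the cover forward and down by its bar, take the yellow reset pin out of its parking socket inside, and push the cover back up until it is fully shut. Then put the pin's steel shaft down through the small round hole in the printer's top deck and hold the recessed red button fully down, finishing while you still grip the pin and keep the button pressed. Leave the other things on the table where they are.

Things in the scene. Friction and masses are not known exactly. Their poses are not given: they have to be found in the camera images.
- printer: bench-top label printer, white and grey, fixed, 200 mm deep (x) x 170 mm wide (y), flat top deck 100 mm high. Origin under its centre on the table; +x points to its rear, +y to the robot's left. The cover is its front half (x -99 to -8 mm, top at 105 mm); the fixed rear body is the rest. A clear bow over a label roll stands on the rear body's left (x 7 to 94, y 0 to 79 mm), 129 mm high
- front_cover (a joint): angle of the white L-shaped front cover about its hinge, rad: 0 shut, 1.25 fully open (stop). 168 mm wide: a 56 mm front plate, a bevel and a top plate that ends 87 mm behind the hinge. About 180 g, with a damper and no latch: below about 0.4 rad it sinks shut by itself, above about 0.5 it sinks open, in some 2 s; under 2 N at the bar moves it
- hinge (a point): middle of the cover's hinge line, which runs along the printer's y, 95 mm in front of the printer's origin and 28 mm above the table
- cover_bar (a point): middle of the grey round bar on top of the cover, 10 mm thick, along the printer's y, 80 mm clear between its two posts. Shut, it lies 60 mm behind and 108 mm above the hinge, its centre 31 mm above the cover's top plate. It turns with the cover: fully open it is 83 mm in front of the hinge and 91 mm above it, on the cover's side that faces the robot
- reset_pin: loose reset pin, 30 g, standing upright in its socket: yellow round grip 15 mm in diameter, a 21 mm collar 4 mm thick at its foot, and below it a round steel shaft 6 mm in diameter and 37 mm long with a rounded tip. Origin on the axis at the collar's underside; its +z runs up the grip, whose top is 46 mm above the origin
- pin_tip (a point): lowest point of the pin's steel tip, 37 mm below the pin's origin
- socket (a point): mouth of the parking socket inside the printer, the top of a black boss 26 mm square, 46 mm above the table: a vertical blind bore 8.5 mm wide; the pin's collar rests on it. Round it, with the cover open, stand only side walls 57 mm high at the printer's y +-83 mm, a roller 57 mm high 44 mm behind it, and the 100 mm high rear body from 55 mm behind it
- hole (a point): centre of the round hole's mouth in the top deck (in a blue ring), 30 mm behind and 47.5 mm right of the printer's origin, 100 mm above the table: vertical, 12 mm in diameter through a deck 6 mm thick, with an open well below
- button_top (a point): middle of the flat top of the red button in the well, 23 mm in diameter, 19 mm below the hole's mouth when not pressed
- reset_button (a joint): travel of the red button, m: 0 out, 0.006 fully down (stop). Spring: about 1.8 N to start, 3.6 N fully down
- tray: white food tray of green vegetable, 205 x 255 mm, 67 mm high: a bystander. Origin under its centre
- pouch: flat green vacuum pouch, 150 x 206 x 24 mm: a bystander. Origin under its centre
- spare_roll: white roll of labels standing on its end, 92 mm in diameter, 52 mm high: a bystander. Origin under its centre
- stamp: black hand stamp, 35 x 46 mm, 100 mm high: a bystander. Origin under its centre
- marker: marker pen lying, 140 mm long, 17 mm thick, far too thick for the hole: a bystander. Origin under its middle
- scoop: small steel scoop lying, 206 mm long, 60 mm wide, 32 mm high: a bystander. Origin under its middle

How it is judged (in metres and radians):
On the way, in this order (a step that is already met when the one before it is completed fails the run):
1. the front cover is pulled down open (value of joint front_cover above 1.1 rad), for 0.2 s.
2. the pin is held in the fingers, clear of its socket (z of pin_tip in the frame of socket above 0.01 m and contact force between the fingers and reset_pin above 1 N), for 0.2 s.
3. the cover is shut again while the pin is out of its socket (value of joint front_cover below 0.05 rad and distance between reset_pin and socket above 0.04 m), for 0.2 s.
At the end, for the whole second after the job is handed in: The cover is shut (below 0.05 rad), the pin's tip is in the hole, at least 20 mm below its mouth and within 7 mm of its axis, and pushes the red button at least 4 mm of its 6 mm down with more than 1 N, while the fingers still grip the pin (value of joint front_cover below 0.05 rad and value of joint reset_button above 0.004 m and contact force between reset_pin and reset_button above 1 N and horizontal distance between pin_tip and hole below 0.007 m and z of pin_tip in the frame of hole below -0.02 m and contact force between the fingers and reset_pin above 1 N); the arm keeps its last pose, push and grip.
It fails at once if a bystander is pushed more than 30 mm (distance of any of tray, pouch, spare_roll, stamp, marker, scoop from where it was at the start of the episode above 0.03 m).
It also fails if it takes over 64 s, if anything falls off the work surface, if the arm or the gripper's body presses on something with over 40 N, if the wrist force passes 120 N, or if a joint passes its speed limit or range.

ROBOT

A 7-joint arm with a two-finger parallel gripper is mounted at the origin on a cart in front of the work surface, level with it; the furniture and walls round the work are solid. World frame = base frame: x ahead of the robot, y to its left, z up, the work surface at z = 0. Lengths are in mm, angles in rad, forces in N, time in s.
With the tool pointing down it reaches from about 400 to 850 mm from the base axis. Payload 10.4 kg.
Tool frame: the origin (TCP) lies at the very end of the fingers, on their centre line; the grasp point (between the pads) lies 19 mm behind it; z points along the fingers, y is the direction in which the jaws open and shut (so a half turn about z gives the same grasp; the last joint's range is limited). The gripper opens to 85 mm and grips with 20 to 120 N. Pads are 22 mm wide; open, the fingers measure 114 mm over their backs; the gripper's body (76 mm by 85 mm) begins 54 mm behind the grasp point. The pads swing forward as they close: fully open they stand 13 mm farther back than shut.
Start: joints at [-1.3, 0.332, -0.065, 1.46, 0.022, 1.35, -0.088], TCP at [180.981, 598.245, 231.338] pointing down, gripper open.
Joint ranges: [-2.6, 2.6], [-0.5, 2.12], [-1.47, 1.34], [0.16, 2.42], [-1.27, 4.41], [0.06, 2.06], [-2.6, 2.6]. Speed limits (rad/s): [2.22, 2.22, 2.79, 2.79, 3.14, 3.14, 3.14].

INTERFACE

Orientations are given as [roll, pitch, yaw] about the fixed x, y, z axes, in that order (R = Rz(yaw) Ry(pitch) Rx(roll)).
In Python, from rig import monitor, viewer, order gives the robot as it stands.
- The arm moves only by the shell command python3 -m crank 'ROWS' [OPENING]. ROWS is text: rows parted by semicolons, each of 6 numbers parted by spaces: the shift along the tool's x, y, z in cm, then the turn, a rotation vector about the tool's x, y, z in rad. In form: x y z wx wy wz; .... A call has 1 to 20 rows; each row is the pose to reach, as a shift and turn from the pose commanded when the call began, along the tool's axes at that moment; what a row does not reach only later rows make up. A row lasts 1/12 s, in which the tool goes at most 41.7 mm and 7.16 degrees, less where a joint would pass 70% of its speed; a pose out of reach is approached as far as the arm can. A call with a gripper value outside its range is refused whole. OPENING is the finger opening in cm, from 0 to 8.54, set as the call begins (- or left out, the last holds). The fingers move at their own pace and stop on an object; the grip force is fixed at half the most. Time passes only in rows, so rows that repeat a pose let the fingers close. It gives the time, the measured TCP pose, the force and the opening at its end, in the units of the state.
- monitor.read_state(): the state, without advancing time (a new reading comes with each control period).
- viewer.grab_frame(name): name is "side" or "top"; returns the picture (384x512x3 uint8, red, green, blue); there is no depth.
- viewer.camera_info(name): a dict with "camera_matrix" (3x3 intrinsics, pixels), "position" and "orientation" of the camera in the world. Camera axes: x right, y down, z forward; pixel columns grow to the right and rows downward; lengths in mm; the calibration is good to about 2 mm. A picture is of the moment at which its call begins. camera_info takes no time and is no camera call.
- order.sign_off(): hands the job in, once; it reports no verdict.
The state is a dict: "time": time; "joint_positions": joint angles; "joint_velocities": joint speeds; "joint_efforts": joint torques, N m; "tool_pos": TCP position; "ee_rot": TCP orientation; "ft_force": force on the tool from outside, world axes, zero at the start; "ft_torque": the same for the moment, N m; "gripper_width": finger opening in mm.
Only numpy, scipy, OpenCV 4.12 (cv2) and the standard library are available. Lean on these libraries where they do the work, as an engineer would, in place of code of your own. Each camera call takes 0.05 s, during which the arm holds its last target.

## Working session

There is one attempt and no reset: what is moved stays moved. The work goes in short steps, Python scripts to look and compute and a shell command to move; the robot and the scene stay as the last step left them, time stands still between calls to the robot, and variables do not carry over. Pictures are saved under pics/ and viewed, and the job is handed in when it is done.

```bash
ls; mkdir -p pics; python3 - <<'E'
from rig import monitor, viewer
import cv2
s=monitor.read_state()
for k,v in s.items(): print(k,v)
for n in("side","top"):
    print(n,viewer.camera_info(n))
    im=viewer.grab_frame(n); cv2.imwrite(f"pics/{n}0.png",im[:,:,::-1])
E
```

```text
pics
time 0.0
joint_positions [-1.29959226  0.33285369 -0.0647263   1.46094917  0.02162016  1.34990334
 -0.08853196]
joint_velocities [ 1.19852773e-05  3.53801436e-04 -7.74551232e-04 -6.55835629e-04
 -1.84946939e-03  5.73356860e-04 -7.39855534e-04]
joint_efforts [ 4.43241233e-04 -6.25419688e+01  4.94058640e-02 -3.91623831e+01
  1.61503296e-02  9.33459814e-03  1.11198986e-05]
tool_pos [180.88393147 597.8553438  230.52361285]
ee_rot [-3.14017774e+00  7.78544499e-05  2.84780713e+00]
ft_force [ 0.53908699 -0.24504657  0.40309555]
ft_torque [-0.02680441 -0.05366394 -0.03917688]
gripper_width 85.41355107090561
side {'camera_matrix': array([[347.68700659,   0.        , 257.3089621 ],
       [  0.        , 347.68700659, 196.32016972],
       [  0.        ,   0.        ,   1.        ]]), 'position': array([ 405.83583672, 1028.4444643 ,  847.50901752]), 'orientation': array([-2.21320484,  0.00778564, -3.04661853])}
top {'camera_matrix': array([[370.18733145,   0.        , 252.90958867],
       [  0.        , 370.18733145, 190.41378146],
       [  0.        ,   0.        ,   1.        ]]), 'position': array([ 350.09028975,   37.83791473, 1167.20104243]), 'orientation': array([-2.96879308, -0.00564671, -1.56601336])}
```

View pics/side0.png

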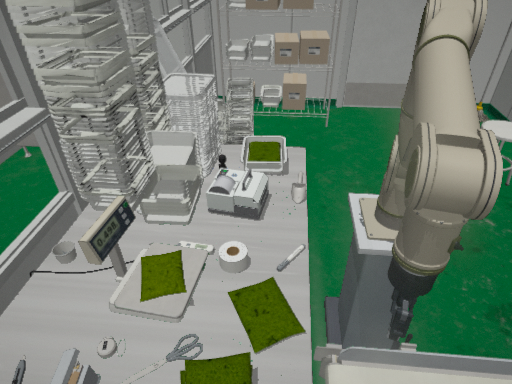

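View pics/top0.png

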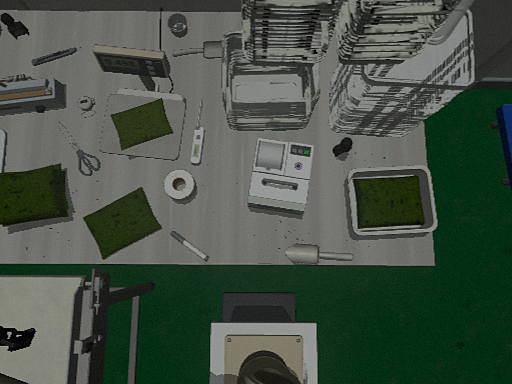

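```bash
cat > h.py <<'E'
import numpy as np, cv2
from scipy.spatial.transform import Rotation as R
from rig import monitor, viewer
def cam(n):
    c=viewer.camera_info(n); return c['camera_matrix'],c['position'],R.from_euler('xyz',c['orientation']).as_matrix()
def proj(n,P):
    K,p,M=cam(n); q=(np.atleast_2d(P)-p)@M@K.T; return q[:,:2]/q[:,2:]
def ray(n,uv,z):
    K,p,M=cam(n); d=M@np.linalg.solve(K,[uv[0],uv[1],1]); return p+d*(z-p[2])/d[2]
def crop(n,f,x0,y0,w,h,s,pts=None):
    im=viewer.grab_frame(n)[:,:,::-1].copy()
    c=cv2.resize(im[y0:y0+h,x0:x0+w],None,fx=s,fy=s,interpolation=cv2.INTER_CUBIC)
    if pts is not None:
        for u,v in proj(n,pts): cv2.circle(c,(int((u+.5-x0)*s),int((v+.5-y0)*s)),2,(0,0,255),-1)
    cv2.imwrite('pics/'+f,c); return im
E
python3 - <<'E'
from h import *
crop('top','t1.png',235,125,100,100,6)
crop('side','s1.png',190,150,100,80,7)
E
```

```text
(no output)
```

View pics/t1.png

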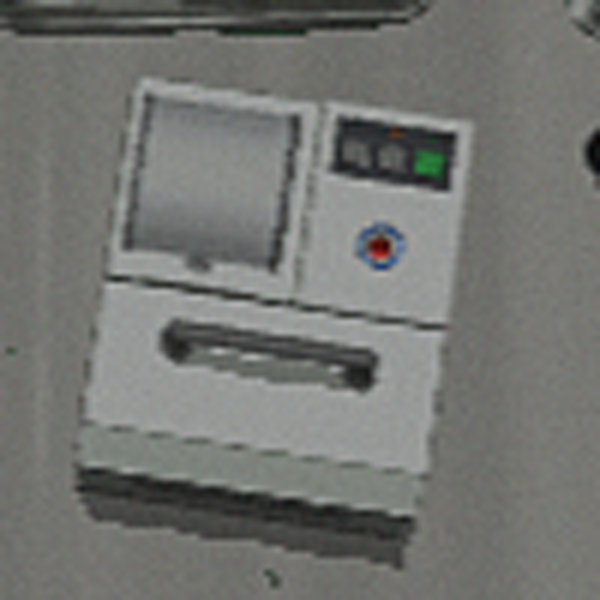

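View pics/s1.png

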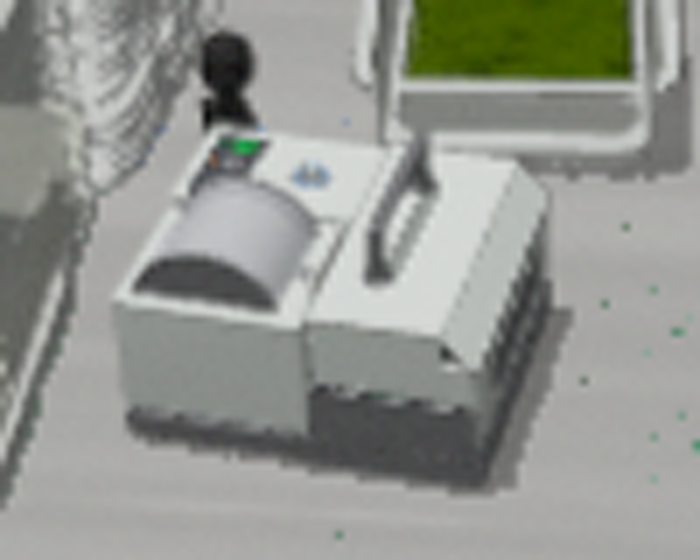

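```bash
cat >> h.py <<'E'
def Tp(q,P):
    x,y,t=q; P=np.atleast_2d(P).astype(float); c,s=np.cos(t),np.sin(t)
    return np.c_[x+c*P[:,0]-s*P[:,1],y+s*P[:,0]+c*P[:,1],P[:,2]]
E
python3 - <<'E'
from h import *
from scipy.optimize import least_squares
t=[((30,-47.5,100),(379,246)),((100,-85,100),(473,122)),((100,85,100),(137,80)),((-8,-85,102),(446,325)),((-8,85,102),(108,278)),((-35,0,141),(272,346))]
s=[((30,-47.5,100),(309,176)),((100,85,100),(118,298))]
A=lambda l:np.array([a for a,b in l],float)
pt=(np.array([b for a,b in t])+.5)/6-.5+[235,125]
ps=(np.array([b for a,b in s])+.5)/7-.5+[190,150]
def f(q,full=0):
    a=proj('top',Tp(q,A(t)))-pt; b=proj('side',Tp(q,A(s)))-ps
    return np.r_[a,b].ravel()
r=least_squares(f,[700,0,-.14],loss='soft_l1'); q=r.x
print(q, f(q).reshape(-1,2).round(2).tolist())
np.save('q.npy',q)
for n,P in dict(hole=(30,-47.5,100),bar=(-35,0,136),hinge=(-95,0,28),rearsock=(0,0,0)).items(): print(n,Tp(q,P).round(1))
print(ray('top',pt[0],100),ray('side',ps[0],100),ray('side',ps[1],100))
# overlay model
pts=Tp(q,[(30,-47.5,100),(-35,40,136),(-35,-40,136),(100,85,100),(100,-85,100),(-8,-85,102),(-8,85,102),(-95,84,28),(-95,-84,28),(100,85,0)])
crop('side','s2.png',190,150,100,80,7,pts);crop('top','t2.png',235,125,100,100,6,pts)
E
```

```text
[ 5.88285553e+02 -4.94385030e+01 -1.33272946e-01] [[0.23, 0.05], [-0.27, -0.14], [-0.52, -0.74], [0.31, 0.91], [-0.66, 0.9], [0.52, -0.17], [0.12, -0.3], [-1.05, -0.6]]
hole [[ 611.7 -100.5  100. ]]
bar [[553.6 -44.8 136. ]]
hinge [[494.1 -36.8  28. ]]
rearsock [[588.3 -49.4   0. ]]
[611.84625283 -99.81323447 100.        ] [611.86724755 -98.3069043  100.        ] [694.05909115  24.8603875  100.        ]
```

View pics/s2.png

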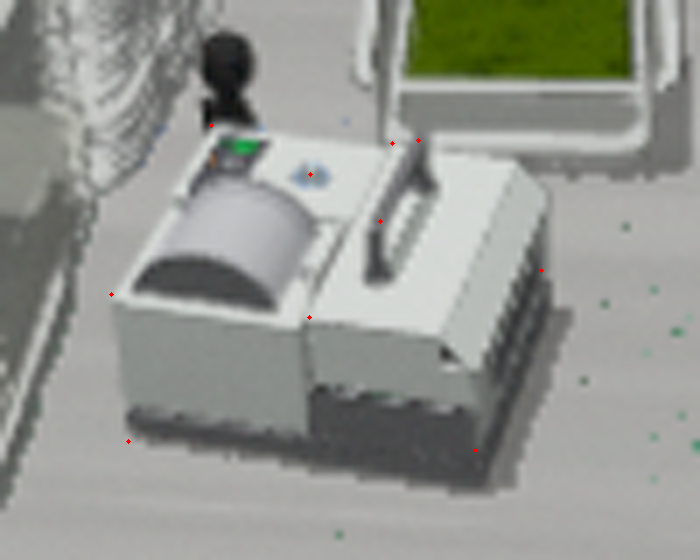

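View pics/t2.png

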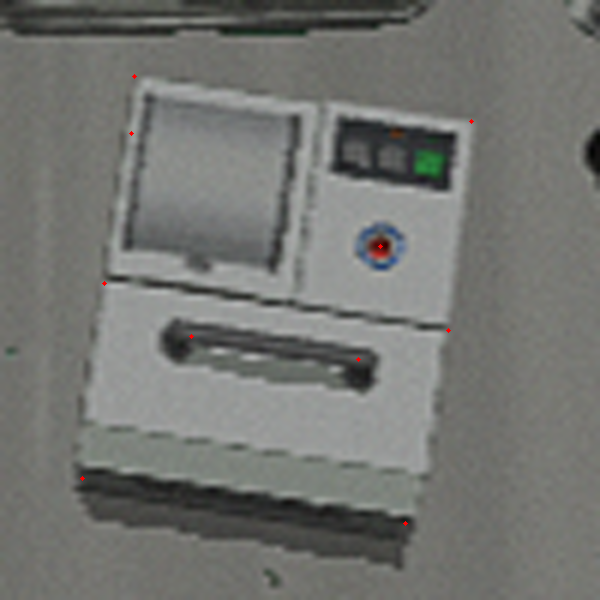

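```bash
cat >> h.py <<'E'
q=np.load('q.npy')
def go(pts):
    "pts: list of (printer x,y,z of TCP, tilt a, dyaw)"
    s=monitor.read_state(); p=s['tool_pos']; M=R.from_euler('xyz',s['ee_rot'])
    for P in pts:
        w=Tp(q,P[:3])[0]; yaw=q[2]+np.pi/2+(P[4] if len(P)>4 else 0)
        T=R.from_euler('z',yaw)*R.from_euler('x',np.pi)*R.from_euler('x',P[3] if len(P)>3 else 0)
        print(P, w.round(1), 'row', ((M.inv().apply(w-p))/10).round(2), (M.inv()*T).as_rotvec().round(3))
def where():
    s=monitor.read_state(); p=s['tool_pos']; c,sn=np.cos(q[2]),np.sin(q[2]); d=p-[q[0],q[1],0]
    print('t',round(s['time'],2),'printer xyz',[round(v,1) for v in (c*d[0]+sn*d[1],-sn*d[0]+c*d[1],d[2])],'rot',s['ee_rot'].round(3),'F',s['ft_force'].round(1),'w',round(s['gripper_width'],1),'j',s['joint_positions'].round(2))
E
python3 - <<'E'
from h import *
where(); go([(-100,330,231),(-35,-18,190),(-35,-18,121)])
E
```

```text
t 0.3 printer xyz [np.float64(-489.8), np.float64(587.7), np.float64(231.1)] rot [-3.141  0.     2.848] F [ 0.3 -0.3  0.2] w 85.3 j [-1.3   0.33 -0.06  1.46  0.02  1.35 -0.09]
(-100, 330, 231) [533.  290.9 231. ] row [-4.259e+01 -1.921e+01  2.000e-02] [-0.    0.    1.41]
(-35, -18, 190) [551.2 -62.6 190. ] row [-54.57 -52.52   4.13] [-0.    0.    1.41]
(-35, -18, 121) [551.2 -62.6 121. ] row [-54.57 -52.52  11.03] [-0.    0.    1.41]
```

```bash
python3 -m crank '-40 -25 0 0 0 0.9; -40 -25 0 0 0 0.9; -40 -25 0 0 0 0.9; -40 -25 0 0 0 0.9; -40 -25 0 0 0 0.9; -40 -25 0 0 0 0.9; -40 -25 0 0 0 0.9; -40 -25 0 0 0 0.9; -40 -25 0 0 0 0.9; -40 -25 0 0 0 0.9; -54.6 -52.5 4 0 0 1.41; -54.6 -52.5 4 0 0 1.41; -54.6 -52.5 4 0 0 1.41; -54.6 -52.5 4 0 0 1.41; -54.6 -52.5 4 0 0 1.41; -54.6 -52.5 4 0 0 1.41; -54.6 -52.5 4 0 0 1.41; -54.6 -52.5 4 0 0 1.41; -54.6 -52.5 4 0 0 1.41; -54.6 -52.5 4 0 0 1.41' 4.0; python3 - <<'E'
from h import *
where(); go([(-35,-18,121)])
E
```

```text
time: 1.97
tool_pos: [551.5, -69.8, 191.0]
ee_rot: [3.141, 0.003, 1.429]
ft_force: [-1.4, -0.5, -0.2]
gripper_width: 40.2
t 1.97 printer xyz [np.float64(-33.7), np.float64(-25.1), np.float64(191.0)] rot [3.141e+00 3.000e-03 1.429e+00] F [-1.4 -0.5 -0.2] w 40.2 j [-0.49  0.22  0.61  1.73 -0.13  1.23  0.02]
(-35, -18, 121) [551.2 -62.6 121. ] row [ 0.73 -0.13  6.99] [ 0.     0.003 -0.008]
```

```bash
python3 -m crank '0.4 0 1.5 0 0 0; 0.4 0 3 0 0 0; 0.4 0 4.5 0 0 0; 0.4 0 6 0 0 0; 0.4 0 7 0 0 0; 0.4 0 7 0 0 0' 4.0; python3 - <<'E'
from h import *
where(); crop('side','s3.png',190,120,110,110,6);crop('top','t3.png',235,125,100,100,6)
E
```

```text
time: 2.47
tool_pos: [550.9, -58.1, 119.3]
ee_rot: [-3.138, 0.001, 1.438]
ft_force: [-0.3, -0.5, -0.1]
gripper_width: 40.0
t 2.47 printer xyz [np.float64(-35.9), np.float64(-13.6), np.float64(119.3)] rot [-3.138e+00  1.000e-03  1.438e+00] F [-0.3 -0.5 -0.1] w 40.0 j [-0.48  0.3   0.58  1.81 -0.18  1.09  0.04]
```

View pics/s3.png

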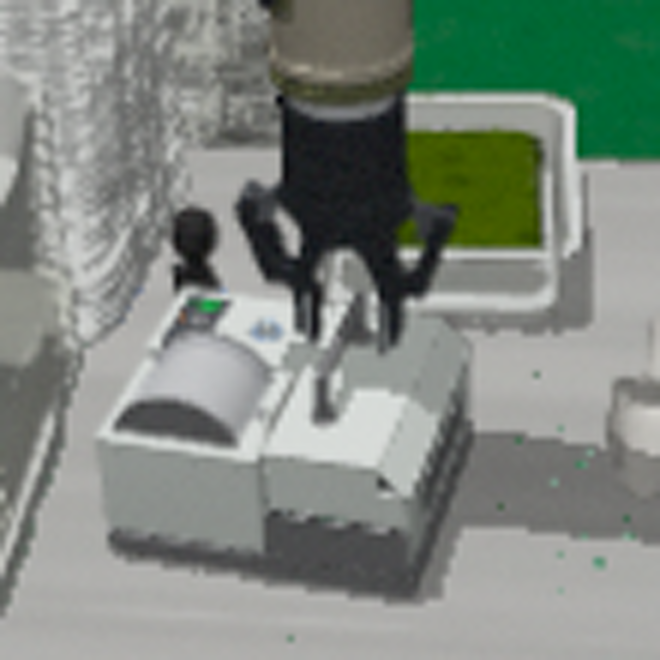

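```bash
python3 -m crank '0 0 0 0 0 0; 0 0 0 0 0 0; 0 -0.5 -0.3 0 0 0; 0 -1.2 -0.7 0 0 0; 0 -2.2 -1.2 0 0 0; 0 -3 -1.4 0 0 0; 0 -3.8 -1.6 0 0 0; 0 -4.7 -1.8 0 0 0; 0 -5.5 -1.8 0 0 0; 0 -6.3 -1.8 0 0 0; 0 -7.1 -1.8 0 0 0; 0 -7.9 -1.7 0 0 0; 0 -8.7 -1.5 0 0 0; 0 -9.6 -1.3 0 0 0; 0 -10.3 -1.1 0 0 0; 0 -11 -0.8 0 0 0; 0 -11.8 -0.4 0 0 0; 0 -12.4 -0.1 0 0 0; 0 -12.9 0.2 0 0 0; 0 -13.2 0.3 0 0 0' 2.0; python3 - <<'E'
from h import *
where(); crop('side','s4.png',190,120,110,110,6);crop('top','t4.png',235,125,100,100,6)
E
```

```text
time: 4.23
tool_pos: [420.2, -40.8, 117.6]
ee_rot: [-3.141, 0.0, 1.438]
ft_force: [-0.5, 0.2, -1.2]
gripper_width: 20.0
t 4.23 printer xyz [np.float64(-167.7), np.float64(-13.8), np.float64(117.6)] rot [-3.141  0.     1.438] F [-0.5  0.2 -1.2] w 20.0 j [-0.57 -0.04  0.56  2.13  0.03  1.05 -0.16]
```

View pics/s4.png

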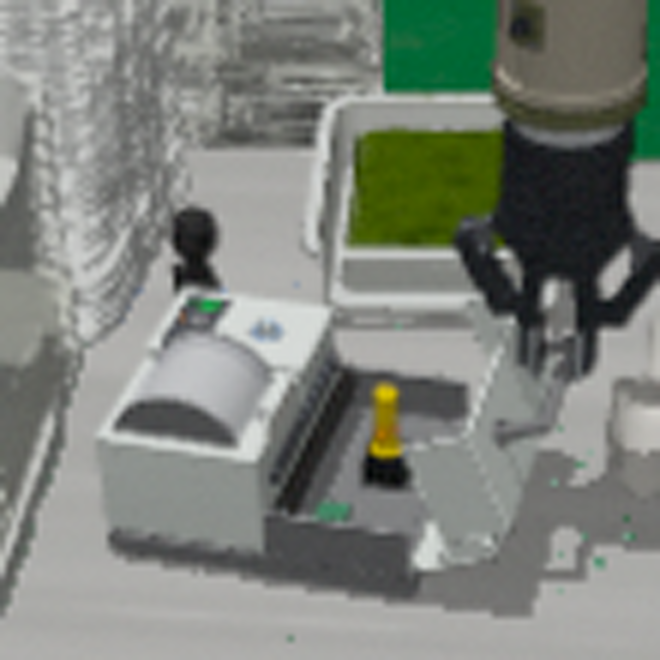

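```bash
python3 -m crank '0 0 -2 0 0 0; 0 0 -4 0 0 0; 0 0 -6 0 0 0; 0 0 -8 0 0 0; 0 0 -9 0 0 0; 0 0 -9 0 0 0' 5.0; python3 - <<'E'
from h import *
where(); crop('side','s5.png',235,170,50,40,14);crop('top','t5.png',240,145,80,80,8)
E
```

```text
time: 4.83
tool_pos: [422.7, -40.8, 210.3]
ee_rot: [3.138, -0.001, 1.438]
ft_force: [0.4, -0.2, -0.2]
gripper_width: 49.9
t 4.83 printer xyz [np.float64(-165.3), np.float64(-13.5), np.float64(210.3)] rot [ 3.138e+00 -1.000e-03  1.438e+00] F [ 0.4 -0.2 -0.2] w 49.9 j [-0.58 -0.16  0.53  2.01  0.08  1.26 -0.22]
```

View pics/s5.png

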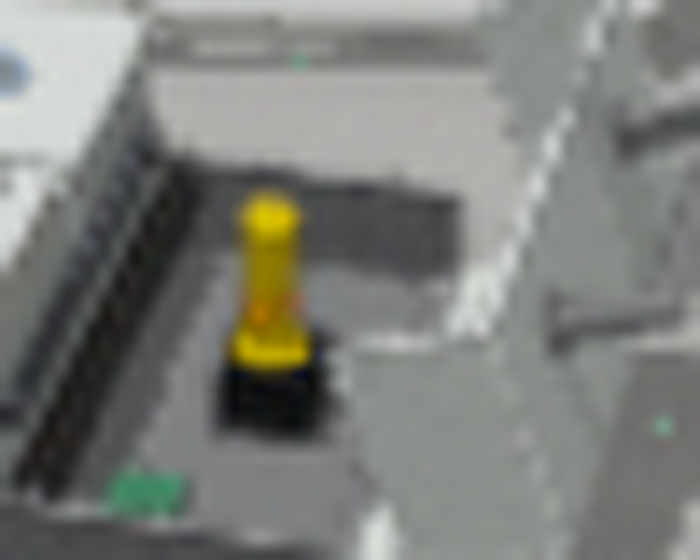

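View pics/t5.png

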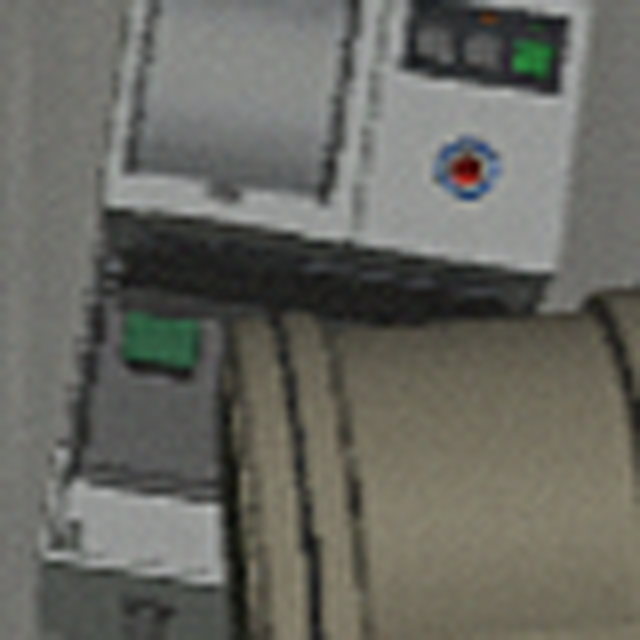

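```bash
python3 - <<'E'
from h import *
def pr(w):
    c,s=np.cos(q[2]),np.sin(q[2]); d=w-[q[0],q[1],0]; return np.round([c*d[0]+s*d[1],-s*d[0]+c*d[1]],1)
f=lambda u,v:((u+.5)/14-.5+235,(v+.5)/14-.5+170)
for uv,z in(((270,212),92),((271,343),50),((271,352),48)): w=ray('side',f(*uv),z); print(w.round(1),pr(w))
for P in[(-63,y,z) for y in(-45,-35) for z in(92,48)]: u=proj('side',Tp(q,P))[0]; print(P,(u-[235,170]+.5)*14)
where(); go([(-63,-35,190)])
E
```

```text
[527.6 -48.5  92. ] [-60.2  -7.1]
[527.6 -45.5  50. ] [-60.6  -4.2]
[527.5 -44.   48. ] [-61.   -2.7]
(-63, -45, 92) [312.18349695 137.27914233]
(-63, -45, 48) [313.53245446 266.4906383 ]
(-63, -35, 92) [303.93231323 157.12222508]
(-63, -35, 48) [305.44795961 286.68701157]
t 4.93 printer xyz [np.float64(-166.7), np.float64(-13.7), np.float64(207.7)] rot [-3.142 -0.     1.438] F [-0.3  0.   0.5] w 50.0 j [-0.58 -0.15  0.53  2.01  0.08  1.26 -0.22]
(-63, -35, 190) [521.2 -75.8 190. ] row [-2.14 10.37  1.77] [-0. -0.  0.]
```

```bash
python3 -m crank '0.4 3.5 1 0 0 0; 0.8 7 2 0 0 0; 0.8 10.5 3.5 0 0 0; 0.8 10.5 5 0 0 0; 0.8 10.5 6.5 0 0 0; 0.8 10.5 7.5 0 0 0; 0.8 10.5 8 0 0 0;  0.8 10.5 8 0 0 0' 4.0; python3 - <<'E'
from h import *
where(); go([(-61.5,-5,57)]); crop('side','s6.png',235,160,50,50,12);crop('top','t6.png',240,145,80,80,8)
E
```

```text
time: 5.6
tool_pos: [525.3, -46.9, 126.9]
ee_rot: [-3.139, 0.001, 1.438]
ft_force: [-0.8, -0.0, 0.2]
gripper_width: 40.0
t 5.6 printer xyz [np.float64(-62.7), np.float64(-5.9), np.float64(126.9)] rot [-3.139e+00  1.000e-03  1.438e+00] F [-0.8 -0.   0.2] w 40.0 j [-0.54  0.23  0.61  1.87 -0.14  1.09 -0.  ]
(-61.5, -5, 57) [526.7 -46.2  57. ] row [0.09 0.14 6.99] [-0.002  0.001  0.   ]
```

View pics/s6.png

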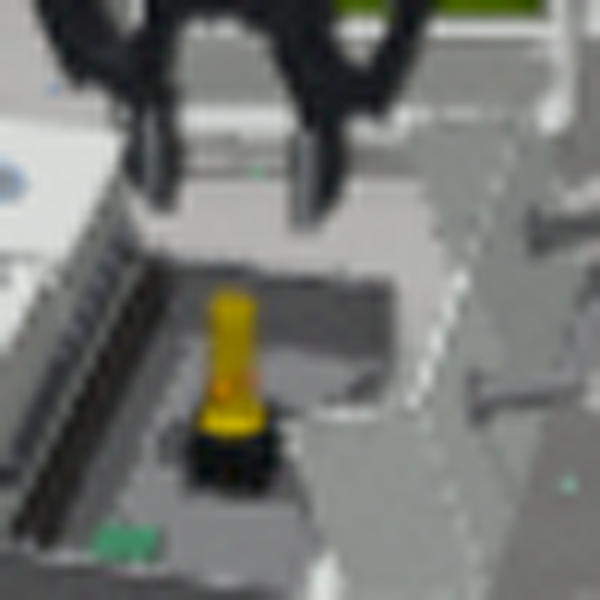

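View pics/t6.png

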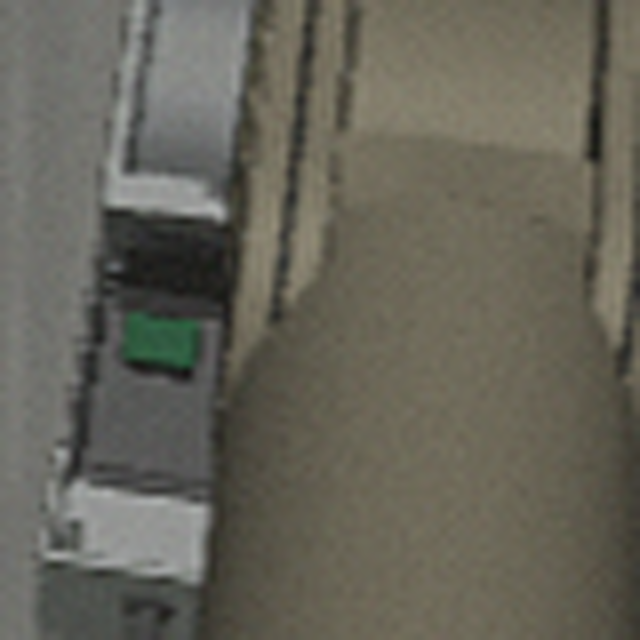

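```bash
python3 - <<'E'
from h import *
for P in[(-62.7,-5.9,127),(-62.7,-5.9,92),(-62.7,-5.9,48)]: u=proj('side',Tp(q,P))[0]; print(P,(u-[235,160]+.5)*12)
E
python3 -m crank '0.1 0.1 2 0 0 0; 0.1 0.1 4 0 0 0; 0.1 0.1 5.5 0 0 0; 0.1 0.1 6.5 0 0 0; 0.1 0.1 6.9 0 0 0; 0.1 0.1 6.9 0 0 0'; python3 - <<'E'
from h import *
where(); crop('side','s7.png',235,160,50,50,12)
E
```

```text
(-62.7, -5.9, 127) [237.09032571 212.91273538]
(-62.7, -5.9, 92) [238.53447664 305.1961988 ]
(-62.7, -5.9, 48) [240.28610827 417.12815106]
time: 6.2
tool_pos: [527.5, -46.0, 59.3]
ee_rot: [-3.142, -0.0, 1.438]
ft_force: [-0.4, -1.3, 0.6]
gripper_width: 40.1
t 6.2 printer xyz [np.float64(-60.7), np.float64(-4.7), np.float64(59.3)] rot [-3.142 -0.     1.438] F [-0.4 -1.3  0.6] w 40.1 j [-0.5   0.33  0.58  1.93 -0.22  0.95  0.05]
```

View pics/s7.png

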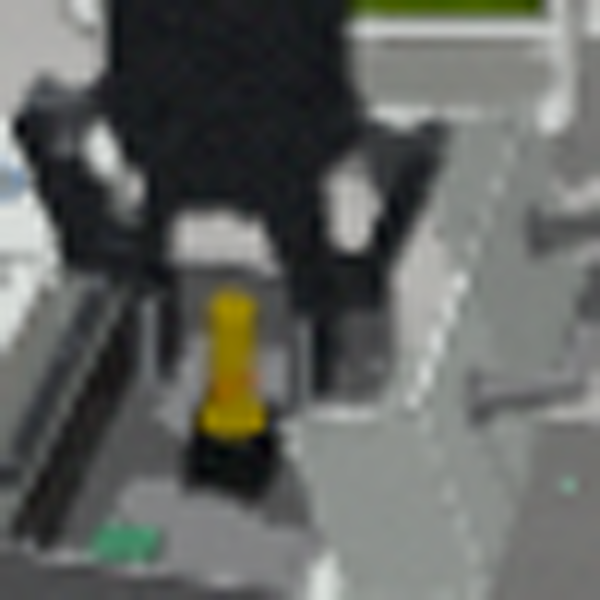

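```bash
python3 -m crank '0 0 0 0 0 0; 0 0 0 0 0 0; 0 0 0 0 0 0; 0 0 0 0 0 0; 0 0 0 0 0 0; 0 0 0 0 0 0; 0 0 0 0 0 0; 0 0 0 0 0 0' 0.8; python3 - <<'E'
from h import *
where(); crop('side','s8.png',235,160,50,50,12)
E
```

```text
time: 6.92
tool_pos: [528.2, -46.0, 60.4]
ee_rot: [3.14, -0.001, 1.438]
ft_force: [-1.6, 0.6, 7.1]
gripper_width: 13.4
t 6.92 printer xyz [np.float64(-60.0), np.float64(-4.6), np.float64(60.4)] rot [ 3.140e+00 -1.000e-03  1.438e+00] F [-1.6  0.6  7.1] w 13.4 j [-0.5   0.33  0.58  1.93 -0.22  0.95  0.05]
```

View pics/s8.png

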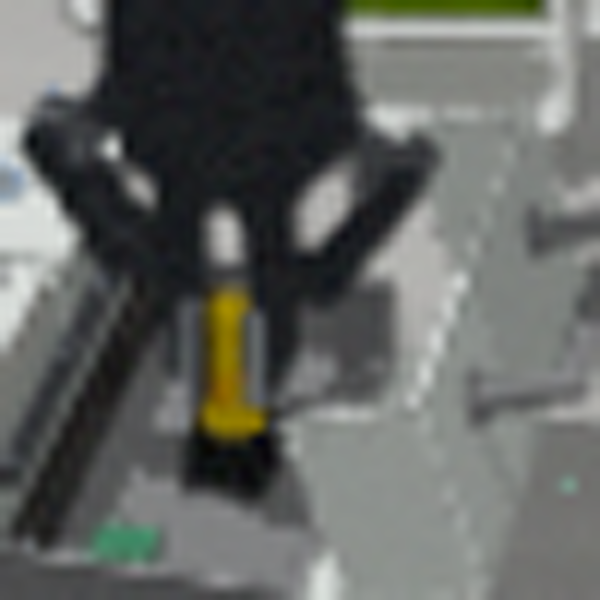

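```bash
python3 -m crank '0 0 -2 0 0 0; 0 0 -5 0 0 0; 0 0 -8 0 0 0; 0 0 -11 0 0 0; 0 0 -14 0 0 0; 0 0 -16 0 0 0; 0 0 -16 0 0 0; 0 0 -16 0 0 0'; python3 - <<'E'
from h import *
where(); go([(-214,-5,210,.35),(-214,-5,123.6,.35)])
crop('side','s9.png',190,110,110,110,6)
E
```

```text
time: 7.63
tool_pos: [528.1, -46.0, 220.5]
ee_rot: [3.139, -0.001, 1.438]
ft_force: [0.4, -0.5, -0.2]
gripper_width: 13.0
t 7.63 printer xyz [np.float64(-60.1), np.float64(-4.6), np.float64(220.5)] rot [ 3.139e+00 -1.000e-03  1.438e+00] F [ 0.4 -0.5 -0.2] w 13.0 j [-0.57  0.13  0.63  1.76 -0.08  1.28 -0.06]
(-214, -5, 210, 0.35) [375.5 -26.  210. ] row [ -0.04 -15.39   1.01] [ 0.352 -0.001  0.001]
(-214, -5, 123.6, 0.35) [375.5 -26.  123.6] row [ -0.05 -15.41   9.65] [ 0.352 -0.001  0.001]
```

View pics/s9.png

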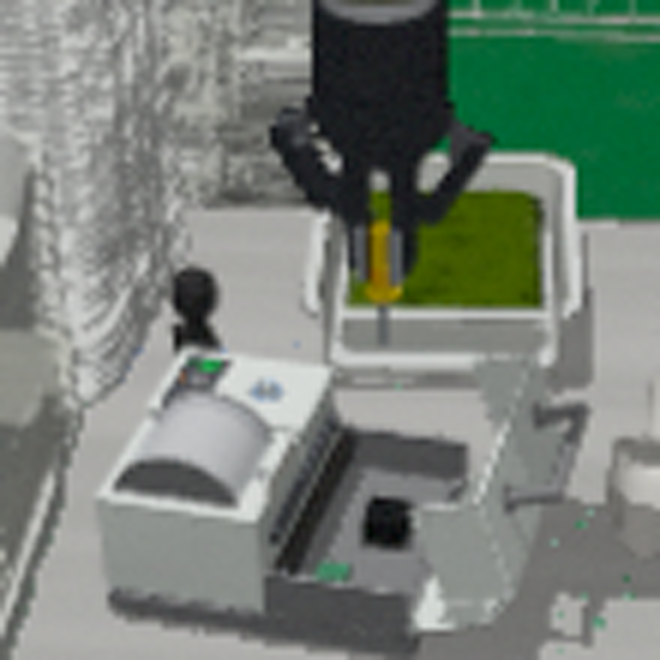

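```bash
python3 -m crank '0 -4 0 0.1 0 0; 0 -8 0 0.2 0 0; 0 -12 0 0.3 0 0; 0 -15.4 0 0.3 0 0; 0 -15.5 2 0.3 0 0; 0 -15.5 4 0.3 0 0; 0 -15.5 5 0.3 0 0; 0 -15.5 5 0.3 0 0; 0 -15.5 5 0.3 0 0'; python3 - <<'E'
from h import *
where(); go([(-214,-5,122,.3)])
crop('side','s10.png',190,110,120,110,6)
E
```

```text
time: 8.43
tool_pos: [373.5, -25.6, 169.0]
ee_rot: [-2.84, 0.001, 1.438]
ft_force: [0.6, 0.4, 0.1]
gripper_width: 13.3
t 8.43 printer xyz [np.float64(-216.0), np.float64(-4.9), np.float64(169.0)] rot [-2.840e+00  1.000e-03  1.438e+00] F [0.6 0.4 0.1] w 13.3 j [-0.6   0.05  0.61  1.97 -0.07  1.43 -0.1 ]
(-214, -5, 122, 0.3) [375.5 -26.  122. ] row [-0.    1.59  4.43] [-0.002  0.001 -0.   ]
```

View pics/s10.png

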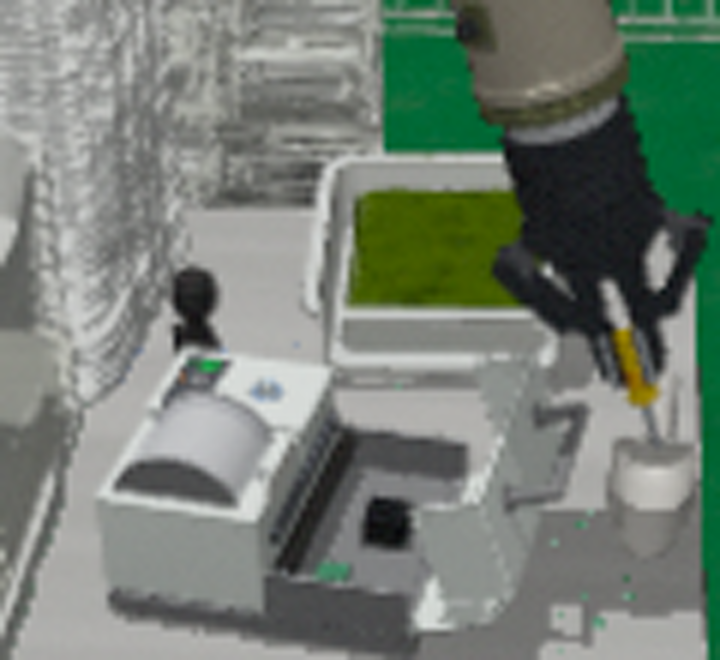

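```bash
python3 -m crank '0 0.2 1.5 0 0 0; 0 0.5 3 0 0 0; 0 0.8 4.4 0 0 0; 0 1.2 4.4 0 0 0; 0 1.2 4.4 0 0 0; 0 1.2 4.4 0 0 0'; python3 - <<'E'
from h import *
where()
import numpy as np
r,a0=np.hypot(60,108),np.arctan2(108,60)
pts=[]
for th,a in[(1.25,.3),(1.1,.35),(.95,.4),(.8,.45),(.65,.5),(.5,.55),(.35,.6),(.25,.62)]:
    b=np.array([-95+r*np.cos(a0+th),28+r*np.sin(a0+th)]); u=np.array([-np.sin(a),-np.cos(a)]); n=np.array([np.cos(a),-np.sin(a)])
    t=b-27*n+8*u; pts.append((round(t[0],1),-5,round(t[1],1),a))
go(pts)
crop('side','s11.png',190,110,120,110,6)
E
```

```text
time: 8.98
tool_pos: [373.3, -25.4, 124.6]
ee_rot: [-2.843, 0.0, 1.438]
ft_force: [0.6, -0.3, -0.5]
gripper_width: 13.1
t 8.98 printer xyz [np.float64(-216.3), np.float64(-4.7), np.float64(124.6)] rot [-2.843  0.     1.438] F [ 0.6 -0.3 -0.5] w 13.1 j [-0.59  0.12  0.61  2.02 -0.1   1.33 -0.06]
(np.float64(-206.7), -5, np.float64(119.3), 0.3) [382.8 -26.9 119.3] row [-0.03  1.07  0.23] [0.001 0.    0.   ]
(np.float64(-192.1), -5, np.float64(132.2), 0.35) [397.2 -28.9 132.2] row [-0.03  2.09 -1.44] [0.051 0.    0.   ]
(np.float64(-175.9), -5, np.float64(142.8), 0.4) [413.3 -31.  142.8] row [-0.03  3.32 -2.93] [0.101 0.    0.   ]
(np.float64(-158.5), -5, np.float64(150.8), 0.45) [430.5 -33.3 150.8] row [-0.03  4.75 -4.2 ] [0.151 0.    0.   ]
(np.float64(-140.1), -5, np.float64(156.2), 0.5) [448.8 -35.8 156.2] row [-0.03  6.35 -5.26] [0.201 0.    0.   ]
(np.float64(-121.3), -5, np.float64(158.8), 0.55) [467.4 -38.3 158.8] row [-0.03  8.07 -6.06] [0.251 0.    0.   ]
(np.float64(-102.5), -5, np.float64(158.7), 0.6) [486.  -40.8 158.7] row [-0.03  9.87 -6.61] [0.301 0.    0.   ]
(np.float64(-90.2), -5, np.float64(156.7), 0.62) [498.2 -42.4 156.7] row [-0.03 11.1  -6.78] [0.321 0.    0.   ]
```

View pics/s11.png

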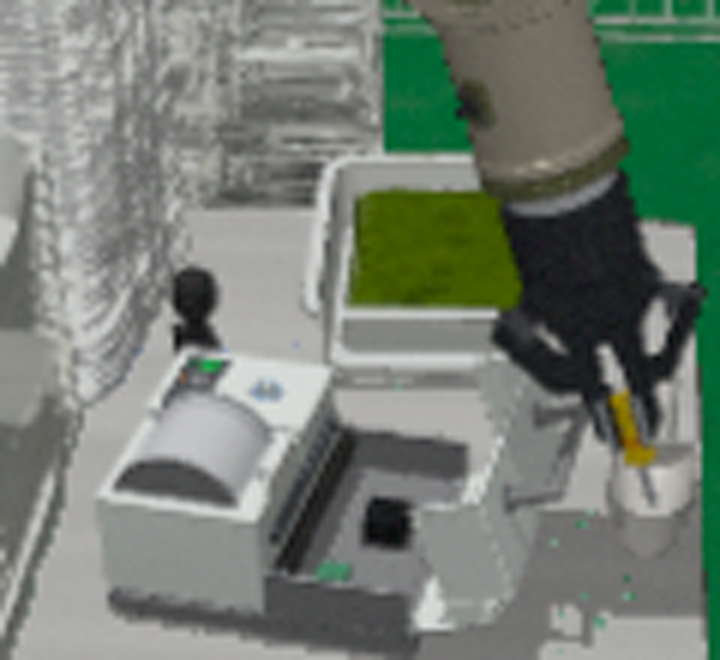

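```bash
python3 -m crank '0 0.6 0.1 0 0 0; 0 1.1 0.2 0 0 0; 0 1.4 -0.4 0.02 0 0; 0 1.8 -0.9 0.04 0 0; 0 2.1 -1.4 0.05 0 0; 0 2.5 -1.9 0.065 0 0; 0 2.9 -2.4 0.085 0 0; 0 3.3 -2.9 0.1 0 0; 0 3.8 -3.4 0.12 0 0; 0 4.3 -3.8 0.135 0 0; 0 4.8 -4.2 0.15 0 0; 0 4.8 -4.2 0.15 0 0'; python3 - <<'E'
from h import *
where()
crop('side','s12.png',190,110,120,110,6)
E
```

```text
time: 10.03
tool_pos: [431.3, -33.1, 149.6]
ee_rot: [-2.691, 0.001, 1.438]
ft_force: [-1.3, 1.1, 0.3]
gripper_width: 13.2
t 10.03 printer xyz [np.float64(-157.8), np.float64(-4.6), np.float64(149.6)] rot [-2.691e+00  1.000e-03  1.438e+00] F [-1.3  1.1  0.3] w 13.2 j [-0.49  0.37  0.62  1.75 -0.21  1.55  0.06]
```

View pics/s12.png

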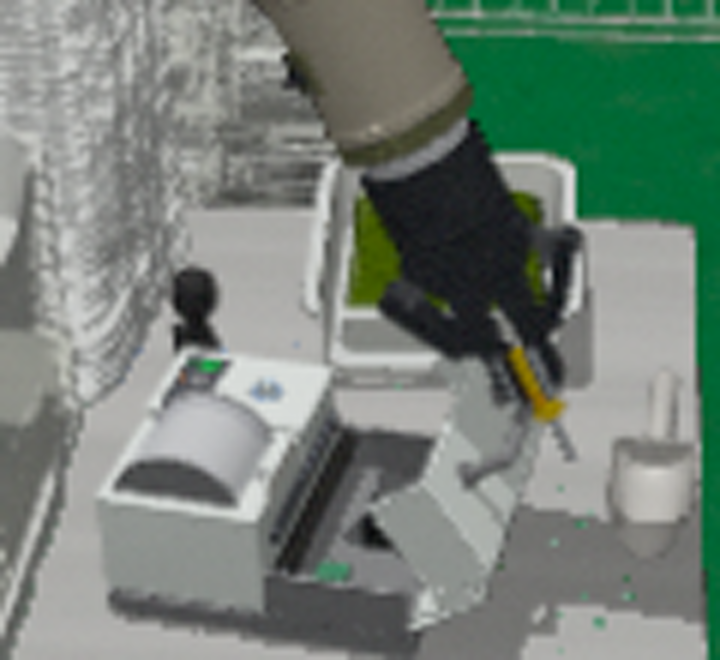

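```bash
python3 - <<'E'
from h import *
r,a0=np.hypot(60,108),np.arctan2(108,60)
pts=[]
for th,a in[(.8,.45),(.65,.5),(.5,.55),(.4,.6),(.3,.65),(.2,.68)]:
    b=np.array([-95+r*np.cos(a0+th),28+r*np.sin(a0+th)]); u=np.array([-np.sin(a),-np.cos(a)]); n=np.array([np.cos(a),-np.sin(a)])
    t=b-27*n+6*u; pts.append((round(t[0],1),-5,round(t[1],1),a))
go(pts)
E
```

```text
(np.float64(-157.6), -5, np.float64(152.6), 0.45) [431.4 -33.5 152.6] row [-0.02 -0.07 -0.32] [-0.     0.001 -0.   ]
(np.float64(-139.2), -5, np.float64(158.0), 0.5) [449.7 -35.9 158. ] row [-0.02  1.35 -1.61] [ 0.05   0.001 -0.   ]
(np.float64(-120.3), -5, np.float64(160.5), 0.55) [468.4 -38.4 160.5] row [-0.02  2.95 -2.66] [ 0.1    0.001 -0.   ]
(np.float64(-107.5), -5, np.float64(161.1), 0.6) [481.1 -40.1 161.1] row [-0.02  4.07 -3.27] [ 0.15   0.001 -0.   ]
(np.float64(-94.7), -5, np.float64(160.5), 0.65) [493.8 -41.8 160.5] row [-0.02  5.25 -3.77] [ 0.2    0.001 -0.   ]
(np.float64(-82.4), -5, np.float64(158.1), 0.68) [506.  -43.4 158.1] row [-0.02  6.47 -4.09] [ 0.23   0.001 -0.   ]
```

```bash
python3 -m crank '0 0.4 -0.6 0.02 0 0; 0 0.9 -1.1 0.035 0 0; 0 1.4 -1.6 0.05 0 0; 0 1.9 -2 0.065 0 0; 0 2.4 -2.3 0.085 0 0; 0 2.9 -2.7 0.1 0 0; 0 3.5 -3 0.125 0 0; 0 4.1 -3.3 0.15 0 0; 0 4.7 -3.5 0.175 0 0; 0 5.2 -3.8 0.2 0 0; 0 5.8 -3.9 0.215 0 0; 0 6.4 -4.1 0.23 0 0'; python3 - <<'E'
from h import *
where()
crop('side','s13.png',190,110,120,110,6)
E
```

```text
time: 11.08
tool_pos: [505.5, -43.7, 161.6]
ee_rot: [-2.463, 0.0, 1.437]
ft_force: [2.0, -2.3, 23.2]
gripper_width: 13.3
t 11.08 printer xyz [np.float64(-82.9), np.float64(-5.3), np.float64(161.6)] rot [-2.463  0.     1.437] F [ 2.  -2.3 23.2] w 13.3 j [-0.33  0.71  0.58  1.35 -0.3   1.87  0.14]
```

View pics/s13.png

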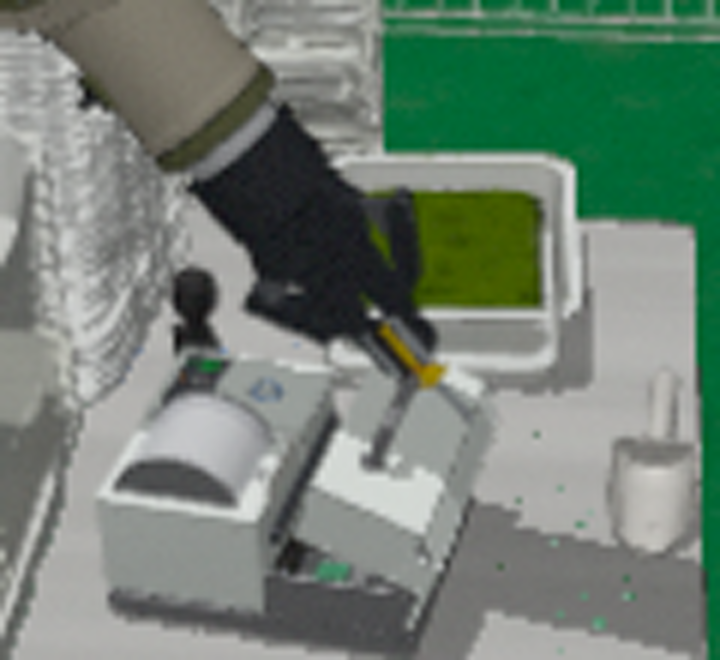

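```bash
python3 -m crank '0 -0.3 -0.4 0 0 0; 0 -1 -1.2 0 0 0; 0 -2 -2.4 0 0 0; 0 -3 -3.6 0 0 0; 0 -3.8 -4.7 0 0 0; 0 -3.8 -4.7 0 0 0'; python3 - <<'E'
from h import *
where()
crop('side','s14.png',190,100,120,110,6); crop('top','t14.png',235,125,100,100,6)
E
```

```text
time: 11.63
tool_pos: [505.6, -43.3, 222.0]
ee_rot: [-2.466, -0.001, 1.438]
ft_force: [-0.1, 0.1, 0.8]
gripper_width: 13.3
t 11.63 printer xyz [np.float64(-82.8), np.float64(-4.9), np.float64(222.0)] rot [-2.466e+00 -1.000e-03  1.438e+00] F [-0.1  0.1  0.8] w 13.3 j [-0.34  0.66  0.6   1.29 -0.28  1.97  0.13]
```

View pics/s14.png

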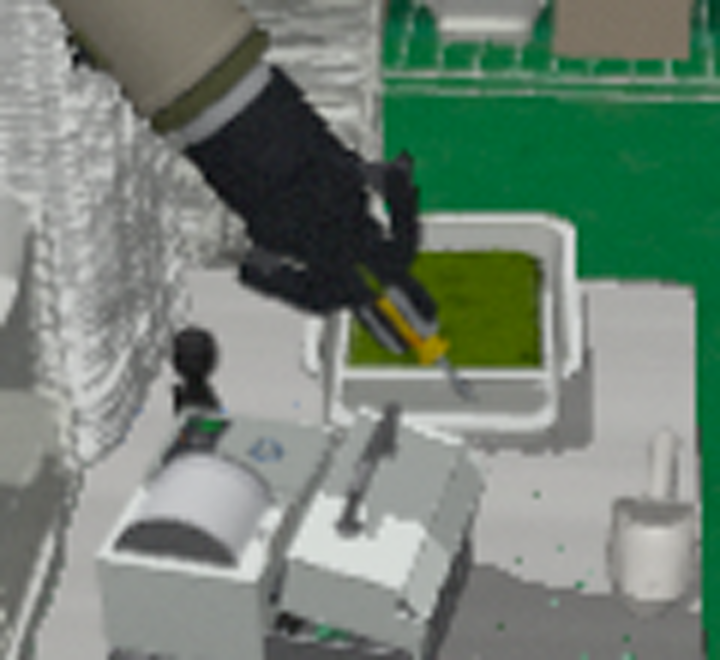

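```bash
python3 - <<'E'
from h import *
go([(-40,-30,215,0),(30,-47.5,190,0)])
E
```

```text
(-40, -30, 215, 0) [544.7 -73.9 215. ] row [-2.54  3.65 -2.38] [-0.679 -0.     0.001]
(30, -47.5, 190, 0) [ 611.7 -100.5  190. ] row [-4.29 10.67 -4.83] [-0.679 -0.     0.001]
```

```bash
python3 -m crank '-1 1 -1 -0.12 0 0; -1.5 2 -1.5 -0.24 0 0; -2 3 -2 -0.36 0 0; -2.5 3.7 -2.4 -0.48 0 0; -3 5 -3 -0.6 0 0; -3.5 8 -4 -0.68 0 0; -4.3 10.7 -4.8 -0.68 0 0; -4.3 10.7 -4.8 -0.68 0 0; -4.3 10.7 -4.8 -0.68 0 0; -4.3 10.7 -4.8 -0.68 0 0'; python3 - <<'E'
from h import *
where()
crop('side','s15.png',200,110,80,90,7); crop('top','t15.png',235,125,100,100,6)
E
```

```text
time: 12.57
tool_pos: [611.0, -100.6, 188.5]
ee_rot: [-3.14, 0.0, 1.438]
ft_force: [-0.1, -0.7, -1.0]
gripper_width: 13.3
t 12.57 printer xyz [np.float64(29.3), np.float64(-47.7), np.float64(188.5)] rot [-3.14   0.     1.438] F [-0.1 -0.7 -1. ] w 13.3 j [-0.42  0.39  0.65  1.56 -0.25  1.27  0.14]
```

View pics/s15.png

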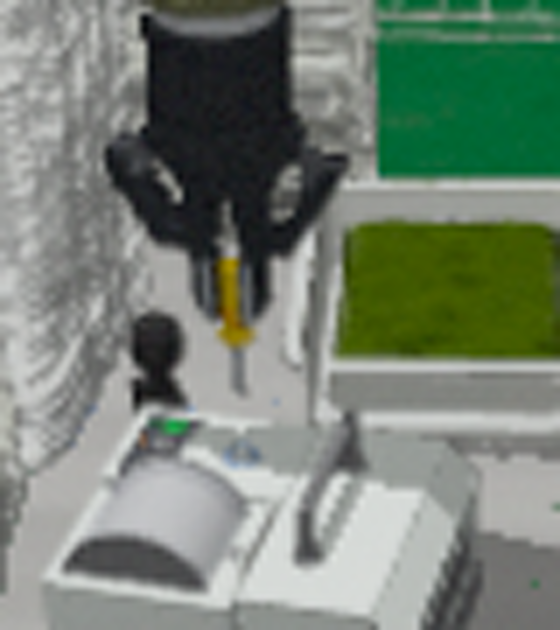

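View pics/t15.png

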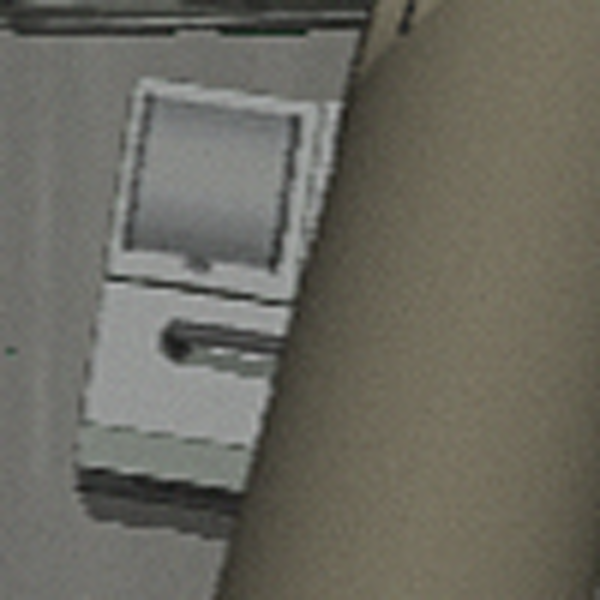

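```bash
python3 - <<'E'
from h import *
crop('side','s16.png',215,140,40,45,16)
for z in(230,208,188,174,140,137,100): 
    u=proj('side',Tp(q,(29.3,-47.7,z)))[0]; print(z,((u-[215,140]+.5)*16).round(1))
where()
E
```

```text
230 [285.4  86.9]
208 [290.2 170.7]
188 [294.5 245.4]
174 [297.4 296.9]
140 [304.4 419.2]
137 [305.  429.8]
100 [312.4 558.5]
t 12.72 printer xyz [np.float64(29.7), np.float64(-47.5), np.float64(189.5)] rot [ 3.141 -0.     1.438] F [-0.4  0.4 -0.8] w 13.1 j [-0.42  0.39  0.65  1.56 -0.25  1.27  0.14]
```

View pics/s16.png

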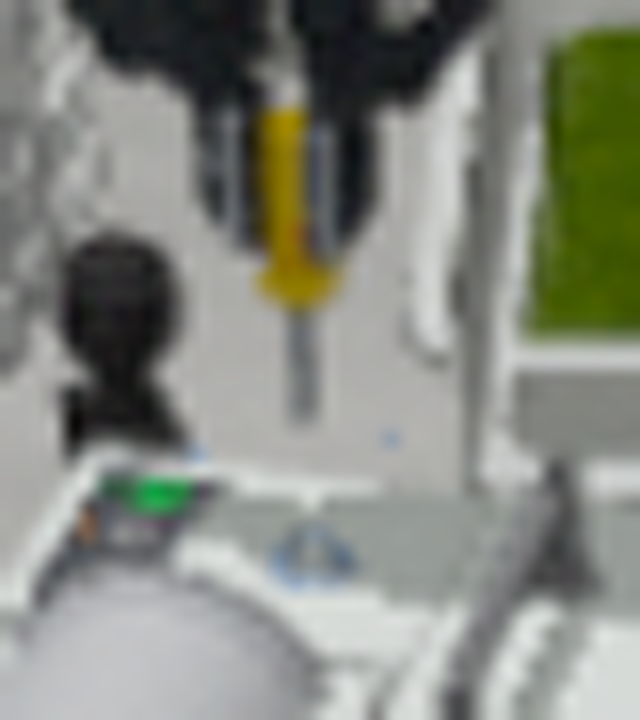

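```bash
python3 -m crank '0 0 1.5 0 0 0; 0 0 3 0 0 0; 0 0 3.4 0 0 0; 0 0 3.4 0 0 0; 0 0 3.4 0 0 0; 0 0 3.4 0 0 0'; python3 - <<'E'
from h import *
crop('side','s17.png',215,140,40,45,16)
where()
s=[monitor.read_state() for _ in range(1)]
for z in(156,139.5,106,100): 
    u=proj('side',Tp(q,(30,-47.5,z)))[0]; print(z,((u-[215,140]+.5)*16).round(1))
E
```

```text
time: 13.22
tool_pos: [612.0, -100.7, 156.3]
ee_rot: [3.14, -0.0, 1.438]
ft_force: [0.6, 0.1, -1.5]
gripper_width: 13.3
t 13.27 printer xyz [np.float64(30.4), np.float64(-47.7), np.float64(156.2)] rot [ 3.14  -0.     1.438] F [-0.2 -0.   0.1] w 13.1 j [-0.41  0.42  0.64  1.6  -0.27  1.21  0.16]
156 [298.1 362.2]
139.5 [301.5 421.1]
106 [308.2 538. ]
100 [309.4 558.6]
```

View pics/s17.png

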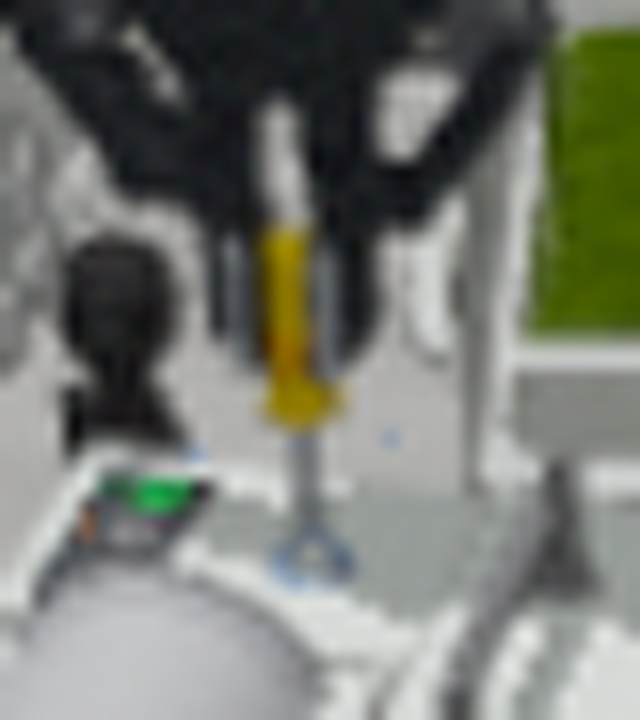

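```bash
python3 -m crank '0 -0.06 0.4 0 0 0; 0 -0.06 0.8 0 0 0; 0 -0.06 1.2 0 0 0; 0 -0.06 1.6 0 0 0; 0 -0.06 1.6 0 0 0; 0 -0.06 1.6 0 0 0'; python3 - <<'E'
from h import *
crop('side','s18.png',215,140,40,45,16);crop('top','t18.png',235,125,100,100,6)
where()
E
```

```text
time: 13.77
tool_pos: [610.6, -100.1, 138.5]
ee_rot: [-3.14, -0.0, 1.438]
ft_force: [0.4, 2.8, -1.2]
gripper_width: 12.9
t 13.87 printer xyz [np.float64(29.1), np.float64(-47.3), np.float64(138.9)] rot [-3.141 -0.     1.438] F [-0.   2.5 -1.7] w 13.4 j [-0.4   0.44  0.64  1.62 -0.28  1.18  0.16]
```

View pics/s18.png

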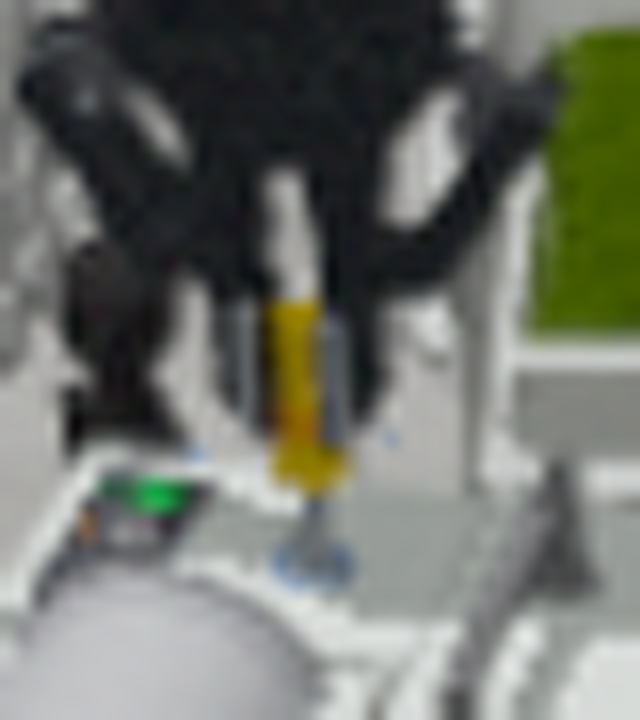

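```bash
python3 -m crank '0.12 0 0 0 0 0; 0.12 0 0 0 0 0; 0.12 0 0.3 0 0 0; 0.12 0 0.6 0 0 0; 0.12 0 0.9 0 0 0; 0.12 0 1.1 0 0 0; 0.12 0 1.1 0 0 0; 0.12 0 1.1 0 0 0'; python3 - <<'E'
from h import *
where()
crop('side','s19.png',215,140,40,45,16); where()
E
```

```text
time: 14.53
tool_pos: [611.3, -99.6, 128.3]
ee_rot: [3.141, 0.0, 1.438]
ft_force: [0.5, -1.0, 2.4]
gripper_width: 13.2
t 14.53 printer xyz [np.float64(29.5), np.float64(-46.7), np.float64(128.3)] rot [3.141 0.    1.438] F [ 0.5 -1.   2.4] w 13.2 j [-0.4   0.45  0.63  1.63 -0.28  1.16  0.17]
t 14.58 printer xyz [np.float64(29.5), np.float64(-46.7), np.float64(128.4)] rot [3.141 0.    1.438] F [0.7 0.  1.9] w 13.2 j [-0.4   0.45  0.63  1.63 -0.28  1.16  0.17]
```

```bash
python3 -m crank '0 0 0.1 0 0 0; 0 0 0.2 0 0 0; 0 0 0.3 0 0 0; 0 0 0.4 0 0 0; 0 0 0.4 0 0 0; 0 0 0.4 0 0 0'; python3 - <<'E'
from h import *
for i in range(3): where(); viewer.grab_frame('side')
E
```

```text
time: 15.08
tool_pos: [611.6, -99.7, 125.4]
ee_rot: [3.14, -0.0, 1.438]
ft_force: [-2.2, 1.1, 12.0]
gripper_width: 13.5
t 15.08 printer xyz [np.float64(29.8), np.float64(-46.7), np.float64(125.4)] rot [ 3.14  -0.     1.438] F [-2.2  1.1 12. ] w 13.5 j [-0.4   0.45  0.63  1.63 -0.29  1.15  0.17]
t 15.13 printer xyz [np.float64(29.8), np.float64(-46.7), np.float64(125.4)] rot [ 3.14  -0.     1.438] F [-2.8  0.8 11. ] w 13.4 j [-0.4   0.45  0.63  1.63 -0.29  1.15  0.17]
t 15.18 printer xyz [np.float64(29.8), np.float64(-46.7), np.float64(125.4)] rot [ 3.14  -0.     1.438] F [-2.   0.7 11.7] w 13.6 j [-0.4   0.45  0.63  1.63 -0.29  1.15  0.17]
```

```bash
python3 - <<'E'
from h import *
a=crop('side','s20.png',190,130,100,100,6);b=crop('top','t20.png',235,125,100,100,6)
cv2.imwrite('pics/tf.png',b)
for z in(112.4,100): 
    u=proj('side',Tp(q,(29.8,-46.7,z)))[0]; print(z,((u-[190,130]+.5)*6).round(1))
where()
E
```

```text
112.4 [265.1 254.2]
100 [266.  270.1]
t 15.33 printer xyz [np.float64(29.8), np.float64(-46.6), np.float64(125.3)] rot [ 3.14  -0.     1.438] F [-1.6  0.4 11.5] w 13.4 j [-0.4   0.45  0.63  1.63 -0.29  1.15  0.17]
```

View pics/s20.png

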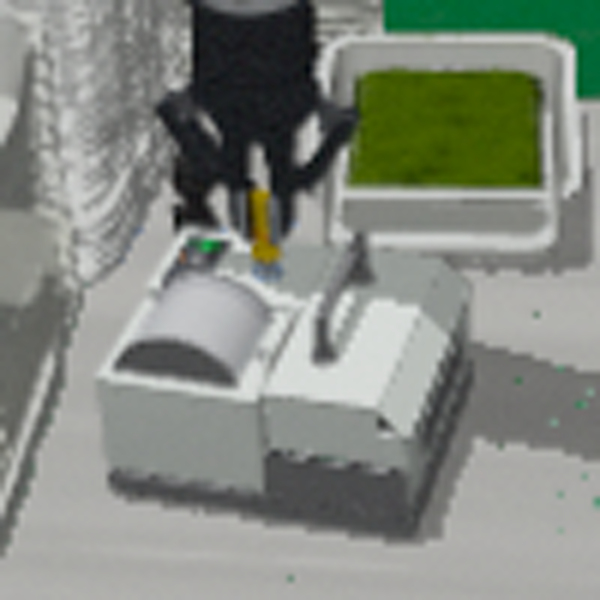

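View pics/tf.png

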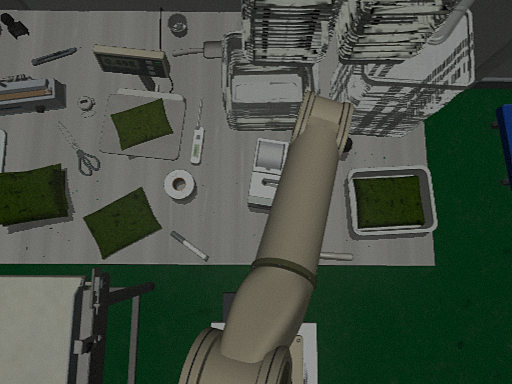

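```bash
python3 -m crank '0 0 0.05 0 0 0; 0 0 0.1 0 0 0; 0 0 0.1 0 0 0; 0 0 0.1 0 0 0; 0 0 0.1 0 0 0'; python3 - <<'E'
from h import *
where()
crop('side','s21.png',215,140,40,45,16); where()
for z in(125,112.4,100): 
    u=proj('side',Tp(q,(29.8,-47.5,z)))[0]; print(z,((u-[215,140]+.5)*16).round(1))
E
```

```text
time: 15.75
tool_pos: [611.8, -99.8, 125.1]
ee_rot: [3.14, -0.001, 1.438]
ft_force: [-4.6, 0.2, 17.5]
gripper_width: 13.1
t 15.75 printer xyz [np.float64(30.0), np.float64(-46.7), np.float64(125.1)] rot [ 3.140e+00 -1.000e-03  1.438e+00] F [-4.6  0.2 17.5] w 13.1 j [-0.4   0.45  0.63  1.63 -0.29  1.15  0.17]
t 15.8 printer xyz [np.float64(30.0), np.float64(-46.7), np.float64(125.1)] rot [ 3.140e+00 -1.000e-03  1.438e+00] F [-4.8 -0.1 17.5] w 13.4 j [-0.4   0.45  0.63  1.63 -0.29  1.15  0.17]
125 [305.2 472.2]
112.4 [307.7 516. ]
100 [310.2 558.6]
```

View pics/s21.png

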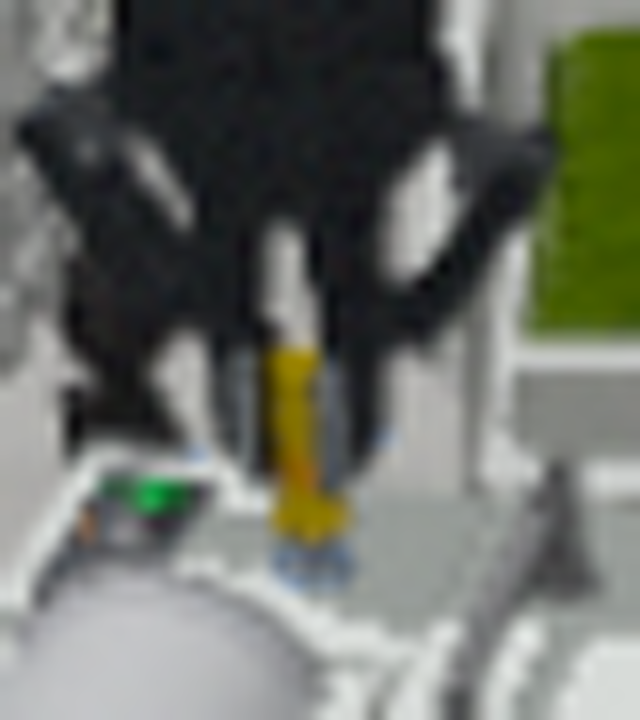

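```bash
python3 - <<'E'
from h import *
from rig import order
print(order.sign_off()); where()
E
```

```text
the job is handed in; nothing more can be done
None
the job is handed in; nothing more can be done
```

I pulled the cover open by its bar, took the pin out of its socket, and pushed the cover most of the way up with the finger that held the pin. It then sank shut by itself. I put the pin's shaft through the hole, pressed the red button down to its stop, and handed the job in at about 15.8 s with the pin still gripped. The hand-in reports no verdict.

**Last checks**
- **Cover:** it looks shut in both camera views and matches its starting position. I have no reading of its angle.
- **Button:** the tool stopped moving at a TCP height of 125.1 mm. Pressing 1 mm further moved it only 0.3 mm and raised the force from about 11.5 to 17.5 N, against the spring's 3.6 N. The pin tip works out at about 25 mm below the hole's mouth, which fits the button being fully down.
- **Grip:** the fingers read about 13 mm on the 15 mm grip, and the pin has not slipped visibly in them.
- **Bystanders:** none of those visible in the last pictures looks moved. The arm hid part of the scoop and most of the stamp in the last top view.

**What did not go cleanly**
- **Closing push:** the upward force reached 23 N at the end of the push, probably because the finger or pin was riding on the bar or plate. I backed off at once and the pin kept its place.
- **Insertion:** a 2.5 N side contact showed up as the pin went in, which I corrected by about 1 mm. About 5 N of side force remained in the final pose.

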